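Feel which marble blank still drags and send it back to the wheel

TASK

Two marble blanks that look alike lie on the sprung steel plate of the drag gauge: one is polished underneath, the other is still rough. Push each of them in turn about 5 cm sideways along the plate, without gripping it, and note how hard it drags and how far it takes the plate along; leave it where the push ends. Then pick up the one that drags more and set it down flat in the wooden tray, not dropping it; the polished one stays on the plate, and is never lifted or tipped.

Things in the scene. Friction and masses are not known exactly. Their poses are not given: they have to be found in the camera images.
- blank_a_center (a point): Centre of one of the two marble blanks on the plate: a plain white block 90 mm long (its x axis), 50 mm wide (y) and 35 mm high (z), about 0.43 kg. The point lies half-way up, 17.5 mm above its underside. The blanks look the same; only the hidden undersides differ, and either may be the rough one. Grasp or straddle it across the 50 mm width.
- blank_b_center (a point): Centre of the other marble blank: same shape, size and look, same point and axes. The two lie on the plate one nearer to and one farther from the robot, about 120 mm apart, their 50 mm widths roughly along the plate's sliding direction. Sliding the rough blank along the plate takes about 1 to 4 N, the polished one about 0.3 to 0.7 N.
- plate_top (a point): Middle of the steel plate's upper face when the plate is at rest, 30 mm above the table (fixed point on the gauge's green bed; it does not move with the plate). The plate is 240 mm along x and 210 mm along y; its x axis points away from the robot, give or take 9 degrees, and the plate slides along y on its bed (bed 280 mm by 320 mm, lower than the plate). A brass pointer on the edge near the robot shows the shift against white marks 10 mm apart.
- plate (a joint): Shift of the steel plate along plate_top's y axis, m: 0 at rest, up to 0.03 either way, centred by a damped spring of 100 N/m. A pushed blank drags the plate along the push: the rough one by 10 to 30 mm, the polished one by 2 to 6 mm, and it stays so while the finger stays against the blank after the push. Once let go, the plate returns to 0 and the rough blank rides back with it.
- tray: Shallow open wooden tray for stones that go back to the grinding wheel: 280 mm (x) by 180 mm (y) outside, 35 mm high, walls and floor 8 mm thick, fixed. Its origin is the centre of its underside. A small loose marble disc (48 mm across, 18 mm high) lies in it near the end farther from the robot (x about +90 mm of the tray's frame); the rest is empty.
Not all that is in view belongs to the job. Leave any blue or pink look-alike of the part that bears blank_b_center alone.

How it is judged:
By the outcome, as a careful person would: the job done as asked, in the order asked, and still so for the second after the job is handed in, with the robot touching nothing.
It also fails if it takes over 70 s, if anything falls off the work surface, if the arm or the gripper's body presses on something with over 40 N, if the wrist force passes 120 N, or if a joint passes its speed limit or range.

ROBOT

A 6-joint arm with a two-finger parallel gripper is mounted at the origin on the work surface. World frame = base frame: x ahead of the robot, y to its left, z up, the work surface at z = 0. Lengths are in mm, angles in rad, forces in N, time in s.
With the tool pointing down it reaches from about 300 to 875 mm from the base axis. Payload 6.4 kg.
Tool frame: the origin (TCP) lies midway between the tips of the shut fingers; the grasp point (between the pads) lies 19 mm behind it; z points along the fingers, y is the line along which they close (so a half turn about z gives the same grasp; the last joint's range is limited). The gripper opens to 85 mm and grips with 20 to 120 N. Pads are 22 mm wide; open, the fingers measure 114 mm over their backs; the gripper's body (76 mm by 85 mm) begins 54 mm behind the grasp point. The pads swing forward as they close: fully open they stand 13 mm farther back than shut.
Start: joints at [-1.308, 0.181, 1.607, -0, 1.354, -0.206], TCP at [259.812, -512.971, 231.288] pointing down, gripper open.
Joint ranges: [-2.99, 2.99], [-0.89, 2.07], [0.3, 2.58], [-1.14, 4.28], [0, 2.63], [-3.12, 3.12]. Speed limits (rad/s): [2.57, 2.57, 3.01, 3.14, 3.14, 3.14].

INTERFACE

Orientations are given as a 3x3 rotation matrix whose columns are the frame's x, y, z axes.
In Python, from station import reach, line_to, set_joints, set_gripper, wait, ik, read_state, get_image, PlanningError, hand_in gives the robot as it stands. The module is installed in compiled form; this text tells all that it offers. Calls block until the motion is done:
- reach(position, orientation): joint-space move of the TCP to a pose.
- line_to(position, feed=150, attitude=None): straight line of the TCP; attitude=None keeps the orientation; feed is the mean speed in mm/s.
- set_joints(angles): joint-space move.
- set_gripper(opening, strength=None): finger opening in mm; strength is the grip in N (None keeps the last); returns when the fingers have stopped.
- wait(seconds).
- ik(position, orientation): joint angles nearest the present ones, or None.
- read_state(): the state.
- get_image(name): name is "scene" or "top" or "wrist"; returns a dict with "pixels" (480x640x3 uint8, red, green, blue), "fx", "fy", "cx", "cy" (pixels), "world_from_camera" (4x4, takes a point from camera to world coordinates); the wrist camera has in their place "hand_eye" (4x4, takes a point from camera to tool coordinates, whose origin is the TCP and whose axes are the flange's). Camera axes: x right, y down, z forward; pixel columns grow to the right and rows downward; lengths in mm; the calibration is good to about 2 mm. A picture is of the moment at which its call begins: read the wrist's pose just before it. There is no depth.
A pose or a line that the arm cannot do raises PlanningError and nothing moves.
- hand_in(): hands the job in; it is judged then, once.
The state is a dict: "t": time; "joint_positions": joint angles; "qd": joint speeds; "tau": joint torques, N m; "eef_pos": TCP position; "tool_rot": TCP orientation; "wrist_force": force on the tool from outside, world axes, zero at the start; "moment": the same for the moment, N m; "gripper_width": finger opening in mm; "finger_force": force on a finger pad.
Only numpy, scipy, OpenCV 4.12 (cv2) and the standard library are available. Lean on these libraries where they do the work, as an engineer would, in place of code of your own. Each camera call takes 0.05 s, during which the arm holds its last target. There are 200 camera calls.

## Working session

There is one attempt and no reset: what is moved stays moved. The work goes in short steps, each a Python script; the robot and the scene stay as the last script left them, time stands still between calls to the robot, and variables do not carry over. Pictures are saved under pics/ and viewed, at most 10 in all, crops included, and the job is handed in when it is done.

```bash
mkdir -p pics; python3 - <<'E'
from station import *
import cv2,numpy as np
print(read_state())
ims=[]
for n in("scene","top"):
    d=get_image(n); print(n,d['fx'],d['cx'],d['cy'],np.round(d['world_from_camera'],3).tolist())
    np.savez(f'{n}.npz',**d)
    cv2.imwrite(f'pics/{n}0.png',d['pixels'][:,:,::-1])
E
```

```text
{'t': 0.0, 'joint_positions': array([-1.30831269e+00,  1.81581244e-01,  1.60800943e+00,  2.98502341e-06,
        1.35379804e+00, -2.06296308e-01]), 'qd': array([ 0.00027751,  0.00119082, -0.00120149,  0.00104682,  0.00010737,
       -0.00116335]), 'tau': array([-5.87456980e-04, -4.44870436e+01, -3.51334476e+01, -4.14544538e-04,
        9.03164124e-03,  4.22672969e-06]), 'eef_pos': array([ 259.65497671, -512.41143161,  230.36086209]), 'tool_rot': array([[ 8.92120549e-01,  4.51797202e-01, -4.63226399e-04],
       [ 4.51797288e-01, -8.92118938e-01,  1.73529893e-03],
       [ 3.70750156e-04, -1.75738026e-03, -9.99998387e-01]]), 'wrist_force': array([-0.72947711,  0.09478261, -0.59585854]), 'moment': array([ 0.01854396, -0.00538766,  0.00908701]), 'finger_force': 0.0, 'gripper_width': 85.16599015394833}
scene 543.0003665412775 320.8436624989028 234.36767637917987 [[-0.479, 0.59, -0.65, 1142.791], [0.878, 0.311, -0.365, 462.425], [-0.013, -0.745, -0.667, 775.315], [0.0, 0.0, 0.0, 1.0]]
top 476.5000431878497 323.84335094478723 238.26232637109217 [[0.005, -0.997, 0.081, 401.813], [-1.0, -0.005, -0.002, 84.487], [0.003, -0.081, -0.997, 1027.955], [0.0, 0.0, 0.0, 1.0]]
```

View pics/top0.png

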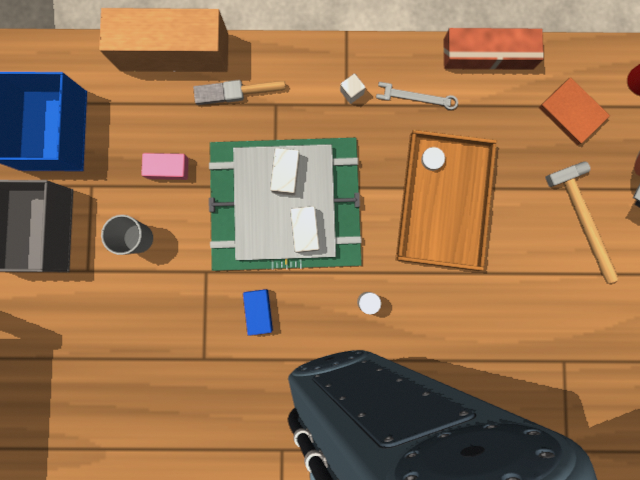

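View pics/scene0.png

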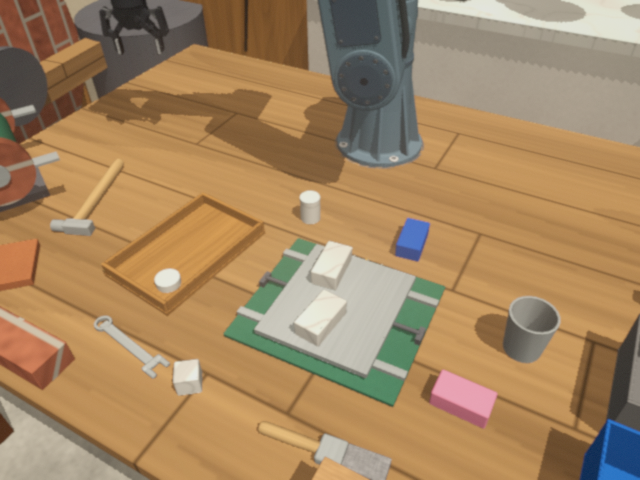

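Top view: white blanks on the plate at about (285,171) (far) and (305,229) (near). The tray centre is near (448,202) with the disc at (433,157), and the pointer is at (287,264). 
Possible mix-ups are the white cube (352,87), white cylinder (370,303), blue block (258,312), pink block (164,165) and the disc. I choose the two white blocks on the grey plate.

```bash
cat > h.py <<'E'
import numpy as np,cv2
def ray(d,px,z):
    px=np.atleast_2d(px).astype(float); T=d['world_from_camera']
    v=np.c_[(px[:,0]-d['cx'])/d['fx'],(px[:,1]-d['cy'])/d['fy'],np.ones(len(px))]@T[:3,:3].T
    return T[:3,3]+v*((z-T[2,3])/v[:,2])[:,None]
def rect(mask):
    c=max(cv2.findContours(mask.astype('uint8'),cv2.RETR_EXTERNAL,cv2.CHAIN_APPROX_NONE)[0],key=cv2.contourArea); return c[:,0,:]
def info(d,c,z):
    w=ray(d,c,z)[:,:2].astype('float32'); r=cv2.minAreaRect(w); return np.round(r[0],1),np.round(r[1],1),round(r[2],1)
def blob(m,u,v):
    n,l=cv2.connectedComponents(m.astype('uint8')); return l==l[v,u]
E
python3 - <<'E'
from h import *
d=dict(np.load('top.npz')); p=d['pixels']; hsv=cv2.cvtColor(p,cv2.COLOR_RGB2HSV)
for u,v in((285,171),(305,229),(260,200),(225,150)): print(hsv[v,u])
w=(p.min(2)>205)
for u,v in((285,171),(305,229),(433,157)): 
    b=blob(w,u,v); print(b.sum(),info(d,rect(b),65 if u<400 else 26))
g=(hsv[...,0]>60)&(hsv[...,0]<90)&(hsv[...,1]>90)
c=np.argwhere(g)[:,::-1]; print('bed',info(d,c,14))
pl=(hsv[...,1]<45)&(p.min(2)>120); pl=cv2.morphologyEx(pl.astype('uint8'),cv2.MORPH_OPEN,np.ones((15,15)))
print('plate',info(d,rect(blob(pl,260,200)),30))
# tray: top-edge corners read from image
t=np.array([[413,131],[496,142],[486,271],[398,262]]); print('tray',info(d,t,35),ray(d,t,35).round())
cv2.imwrite('pics/crop0.png',cv2.resize(p[120:285,200:510,::-1],None,fx=2.5,fy=2.5))
E
```

```text
[ 60   3 232]
[ 80   3 232]
[ 24  13 197]
[ 71 115 122]
942 (array([621.7, 164.9]), array([47.5, 86.4]), 84.2)
970 (array([500.6, 122.8]), array([86.5, 47.7]), 6.6)
347 (array([ 657.3, -150.5]), array([42.9, 43.7]), 89.3)
bed (array([560.4, 166.8]), array([276.8, 315.7]), 2.2)
plate (array([561.3, 168.2]), array([240. , 210.1]), 2.3)
tray (array([ 562.5, -180.8]), array([183.9, 281.2]), 83.0) [[ 713. -107.   35.]
 [ 690. -283.   35.]
 [ 416. -255.   35.]
 [ 434.  -72.   35.]]
```

View pics/crop0.png

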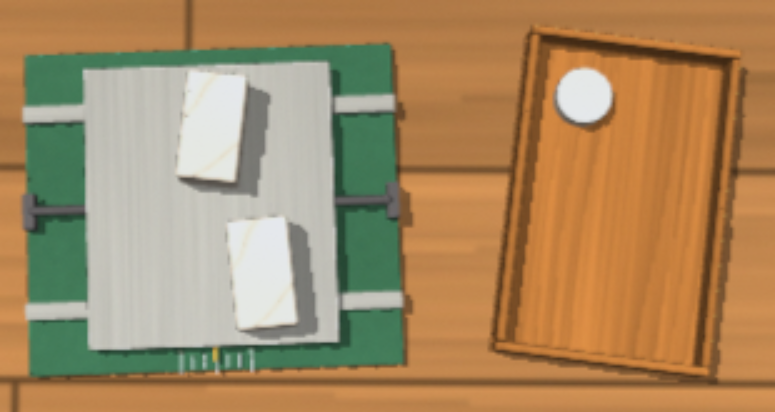

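Crop: the two white veined blocks (210,125) and (262,272) lie on the grey plate, and the tray's near two thirds are empty. The sizes check out: blanks 86x47, plate 240x210, tray 281x184. I'll straddle the near blank and push it toward +y with one finger.

```bash
cat >> h.py <<'E'
from station import *
P=np.array([561.,168.]); PA=np.radians(2.2); PY=np.array([-np.sin(PA),np.cos(PA),0])
def R(deg):
    c,s=np.cos(np.radians(deg)),np.sin(np.radians(deg)); return np.array([[c,s,0],[s,-c,0],[0,0,-1.]])
def force(n=5):
    f=[]
    for _ in range(n): f.append(read_state()['wrist_force']); wait(.02)
    return np.mean(f,0)
def shots(tag):
    for n in("scene","top","wrist"):
        s=read_state(); d=get_image(n); np.savez(f'{n}_{tag}.npz',pos=s['eef_pos'],rot=s['tool_rot'],**d); cv2.imwrite(f'pics/{n}_{tag}.png',d['pixels'][:,:,::-1])
def push(c,a,tag,travel=67.5,sgn=1):
    c=np.array(c+(0,),float); up=c+[0,0,150]; lo=c+[0,0,26]
    reach(up,R(a)); shots(tag+'_pre')
    line_to(lo,100); wait(.3); f0=force()
    for k in np.arange(1,10)*travel/9:
        line_to(lo+sgn*PY*k,40); print(round(k,1),np.round(force(3)-f0,2))
    wait(.6); print('hold',np.round(force(10)-f0,2),read_state()['eef_pos'].round(1)); shots(tag+'_hold'); print(read_state()['t'])
E
python3 - <<'E'
from h import *
push((500.6,122.8),6.6,'near')
E
```

```text
7.5 [-0.35 -0.13  0.03]
15.0 [0.53 0.25 0.58]
22.5 [ 0.39 -0.23  0.34]
30.0 [ 0.06 -0.21 -0.36]
37.5 [ 0.19 -0.67  0.46]
45.0 [ 0.33 -1.01 -0.17]
52.5 [-0.27 -1.05  0.1 ]
60.0 [-0.38 -0.84  0.44]
67.5 [-0.65 -0.26  0.58]
hold [-0.15 -0.58  0.35] [498.  190.2  26. ]
8.8917
```

```bash
python3 - <<'E'
from h import *
a=cv2.imread('pics/top_near_hold.png')[120:285,200:400]; b=cv2.imread('pics/scene_near_hold.png')[220:410,220:460]
c=cv2.imread('pics/wrist_near_hold.png'); s=lambda i:cv2.resize(i,(400,300))
cv2.imwrite('pics/m1.png',np.vstack([np.hstack([s(a),s(b)]),np.hstack([s(c),s(cv2.imread('pics/wrist_near_pre.png'))])]))
E
```

```text
(no output)
```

View pics/m1.png

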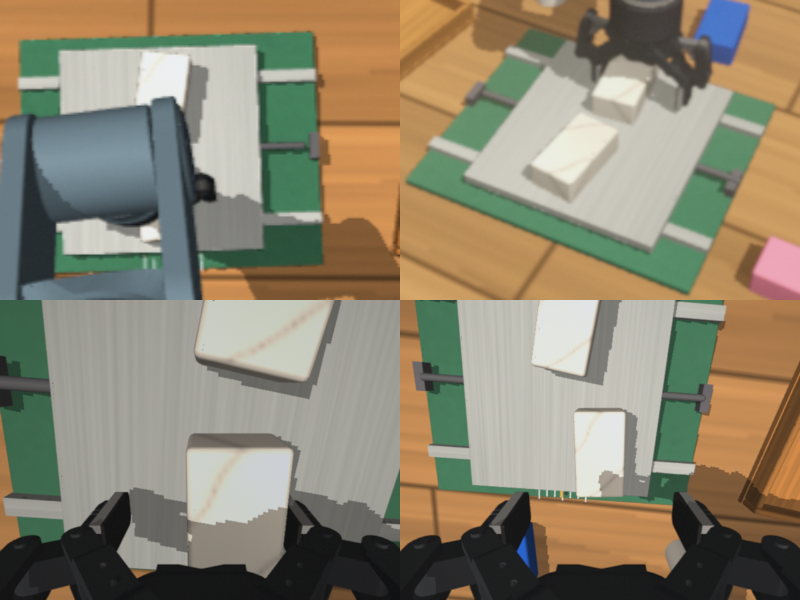

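The finger holds the near blank (wrist image: blank against the right finger, left finger clear). Next, the plate's shift from its edge in the top view.

```bash
cat >> h.py <<'E'
def shift(tag):
    # plate right-hand edge (grey->green) on clear rows of the top view, vs the picture at rest, along y in mm
    out=[]
    for f in('top.npz',f'top_{tag}.npz'):
        d=dict(np.load(f)); g=d['pixels'][...,0].astype(float)  # red: grey high, green low
        e=[]
        for v in [150,152,154,174,176,178,180,184,188]:
            row=g[v,315:357]; th=(row.max()+row.min())/2; k=np.where((row[:-1]>th)&(row[1:]<=th))[0]
            if len(k): k=k[0]; e.append((315+k+(row[k]-th)/(row[k]-row[k+1]),v))
        out.append(np.median((ray(d,e,30)[:,:2]-P)@PY[:2]))
    print('edge y',np.round(out,1),'shift',round(out[1]-out[0],1)); return out[1]-out[0]
E
python3 - <<'E'
from h import *
shift('near_hold'); shift('near_pre')
E
```

```text
edge y [-105.5  -97.7] shift 7.8
edge y [-105.5  -91.3] shift 14.2
```

```bash
python3 - <<'E'
from h import *
for f in('top.npz','top_near_pre.npz','top_near_hold.npz'):
    d=dict(np.load(f)); g=d['pixels'][...,0].astype(float)
    for lo,hi,rows,sg in((215,250,[152,153,154,155,168,170,172],-1),(318,350,[149,150,151,152,153],1)):
        e=[]
        for v in rows:
            r=g[v,lo:hi]*sg; th=sg*(150); k=np.where((r[:-1]>th)&(r[1:]<=th))[0] if sg>0 else np.where((r[:-1]>th)&(r[1:]<=th))[0]
            e.append(round(lo+k[0]+(r[k[0]]-th)/(r[k[0]]-r[k[0]+1]),1) if len(k) else None)
        print(f,sg,e)
E
```

```text
top.npz -1 [np.float64(233.3), np.float64(233.3), np.float64(233.4), np.float64(233.4), np.float64(233.4), np.float64(233.7), np.float64(233.8)]
top.npz 1 [np.float64(331.0), np.float64(331.1), np.float64(331.1), np.float64(331.1), np.float64(331.1)]
top_near_pre.npz -1 [np.float64(233.2), np.float64(233.2), np.float64(233.2), np.float64(233.2), np.float64(233.2), np.float64(233.7), None]
top_near_pre.npz 1 [np.float64(331.2), np.float64(331.2), np.float64(331.2), np.float64(331.2), np.float64(331.0)]
top_near_hold.npz -1 [np.float64(229.0), np.float64(229.0), np.float64(229.2), np.float64(229.5), np.float64(229.6), np.float64(229.8), np.float64(229.7)]
top_near_hold.npz 1 [np.float64(327.4), np.float64(327.8), np.float64(327.8), np.float64(327.8), np.float64(327.8)]
```

```bash
python3 - <<'E'
import cv2,numpy as np
a=[cv2.resize(cv2.imread(f'pics/{n}.png')[225:405,220:460],(400,300)) for n in('scene_near_pre','scene_near_hold')]
b=[cv2.resize(cv2.imread(f'pics/{n}.png')[130:205,205:365],(400,188),interpolation=cv2.INTER_NEAREST) for n in('top0','top_near_hold')]
cv2.imwrite('pics/m2.png',np.vstack([np.hstack(a),np.hstack(b)]))
E
```

```text
(no output)
```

View pics/m2.png

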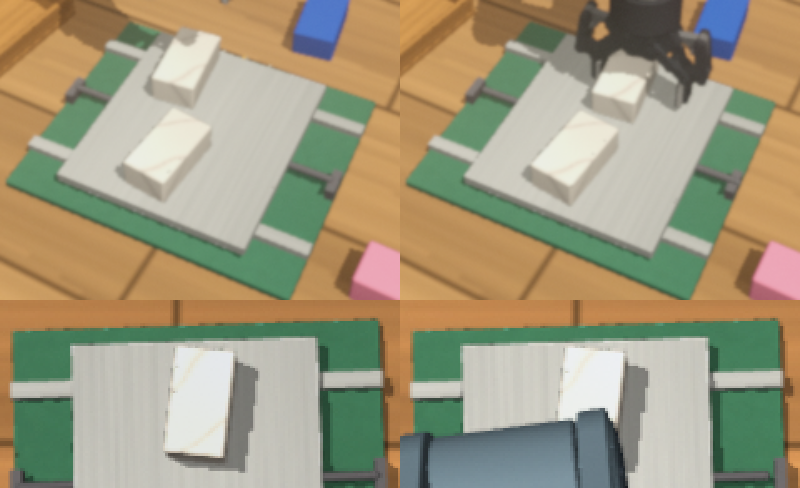

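The plate shifted about 3.7 px, or 7.8 mm, which isn't decisive on its own. I'll extend this push by 4 mm and re-measure, then release and push the far blank the same way.

```bash
cat >> h.py <<'E'
def edges(tag):
    d=dict(np.load(f'top_{tag}.npz')); g=d['pixels'][...,0].astype(float); o=[]
    for lo,hi,sg in((215,250,-1),(318,350,1)):
        e=[]
        for v in (150,151,152,153,154):
            r=g[v,lo:hi]*sg; th=sg*150; k=np.where((r[:-1]>th)&(r[1:]<=th))[0]
            if len(k): k=k[0]; e.append(lo+k+(r[k]-th)/(r[k]-r[k+1]))
        o.append(np.median(e) if e else np.nan)
    print(tag,'edges',np.round(o,1),'shift mm',np.round((np.array([233.3,331.1])-o)*2.09,1))
def leave(R_):
    p=read_state()['eef_pos']; q=p-PY*R_; line_to(q,40); wait(.3); line_to(q+[0,0,130],120)
E
python3 - <<'E'
from h import *
p=read_state()['eef_pos']; line_to([*(p+PY*4)[:2],26],40); shots('near_h2'); edges('near_h2')
leave(24); wait(.3); shots('near_post'); edges('near_post'); print(read_state()['t'])
push((621.7,164.9),-5.8,'far'); edges('far_hold')
E
python3 - <<'E'
import cv2,numpy as np
s=lambda i:cv2.resize(i,(400,300))
f=lambda n:cv2.imread(f'pics/{n}.png')
cv2.imwrite('pics/m3.png',np.vstack([np.hstack([s(f('top_near_post')[110:290,190:430]),s(f('scene_far_hold')[220:410,220:460])]),np.hstack([s(f('top_far_hold')[110:290,190:430]),s(f('wrist_far_hold'))])]))
E
```

```text
near_h2 edges [228.7 327.2] shift mm [9.6 8.1]
near_post edges [233.2 331.2] shift mm [ 0.3 -0.3]
12.025
7.5 [ 0.85 -0.42  0.05]
15.0 [ 0.11 -0.03 -0.38]
22.5 [ 0.22 -0.39 -0.68]
30.0 [-0.15 -0.32  0.34]
37.5 [ 0.56 -0.17 -0.22]
45.0 [ 0.68  0.08 -0.61]
52.5 [ 0.27  0.1  -0.19]
60.0 [0.66 0.01 0.02]
67.5 [ 0.34  0.18 -0.62]
hold [ 0.26 -0.13 -0.1 ] [619.1 232.4  26. ]
18.95
far_hold edges [  nan 331.3] shift mm [ nan -0.4]
```

View pics/m3.png

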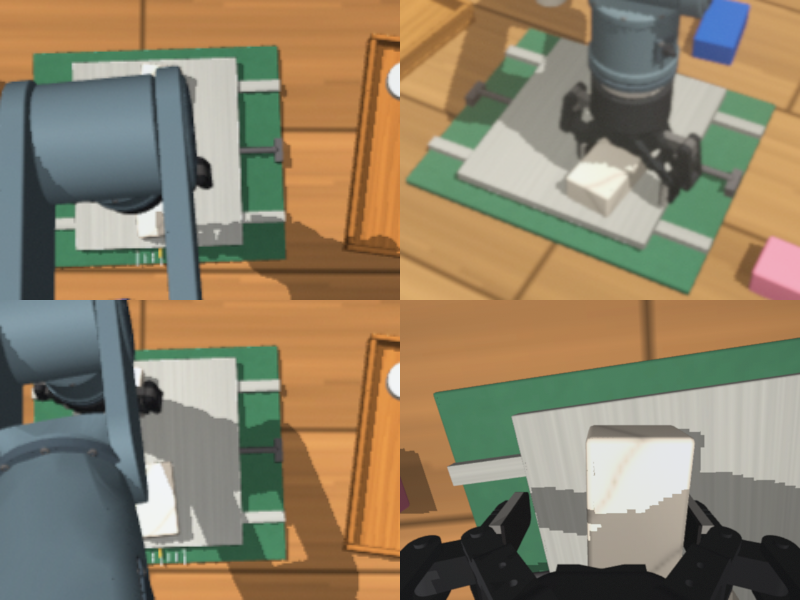

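Far blank: the plate barely moved (under 2 mm) and the force is about 0 to 0.3 N, against 8–9 mm and about 0.8 N for the near blank. The near one is the rough blank. Next I'll release the far blank, move clear and re-measure.

```bash
python3 - <<'E'
from h import *
leave(18)
reach([520,-190,200],R(-7)); wait(.2); shots('post'); edges('post')
d=dict(np.load('top_post.npz')); p=d['pixels']; w=(p.min(2)>205)
w[:140]=0; w[260:]=0; w[:,:235]=0; w[:,334:]=0
n,l,st,c=cv2.connectedComponentsWithStats(w.astype('uint8'))
for i in range(1,n):
    if st[i,4]>300: print(info(d,rect(l==i),65),st[i,4])
print(read_state()['t'])
cv2.imwrite('pics/m4.png',np.hstack([cv2.resize(p[120:285,200:420,::-1],(400,300)),cv2.resize(cv2.imread('pics/wrist_post.png'),(400,300))]))
E
```

```text
post edges [233.3 331.1] shift mm [ 0.  -0.1]
(array([621.1, 213.3]), array([47.5, 86.6]), 84.0) 951
(array([499.1, 167.3]), array([86.8, 48. ]), 6.3) 986
22.9833
```

View pics/m4.png

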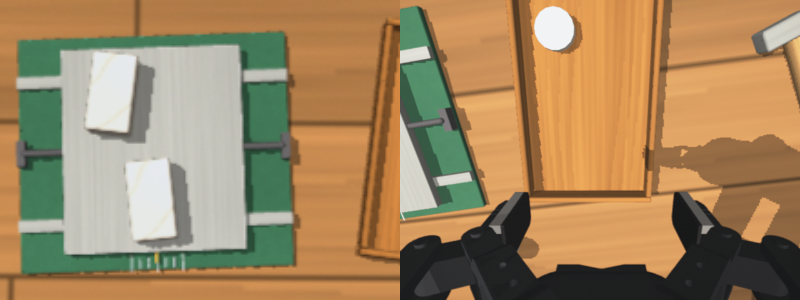

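Far blank moved 48 mm and stayed. The near one rode back with the plate: 44.5 mm net, about 54 mm pushed. The plate is back at 0. Now I'll pick the near (rough) blank.

```bash
python3 - <<'E'
from h import *
c=np.array([499.1,167.3,0])
reach(c+[0,0,150],R(6.3)); line_to(c+[0,0,32],100); wait(.2)
set_gripper(0,40); s=read_state(); print(s['gripper_width'],s['finger_force'])
f0=force(); line_to(c+[0,0,60],60); line_to(c+[0,0,170],150); wait(.2)
s=read_state(); print(s['gripper_width'],s['finger_force'],force()-f0)
T=np.array([517.9,-175.2,0]); reach(T+[0,0,150],R(-7)); wait(.2)
s=read_state(); print(s['gripper_width'],s['t'])
line_to(T+[0,0,50],120); line_to(T+[0,0,15],40); wait(.3); f0=force(10); print('f0',f0)
for z in np.arange(14,5,-1.):
    line_to(T+[0,0,z],15); wait(.1); f=force(6); print(z,np.round(f-f0,1),read_state()['eef_pos'][2].round(1))
    if (f-f0)[2]>4: break
shots('place'); print(read_state()['t'])
E
```

```text
49.26021737182957 43.121246695518494
49.43502933018292 42.29944467544556 [ 0.36378541  0.18356107 -7.5985682 ]
49.38469923322329 29.6583
f0 [-0.34192379  0.17143773 -4.86977584]
14.0 [ 0.7 -0.2  0.5] 14.0
13.0 [ 0.5 -0.   0.1] 13.0
12.0 [ 0.7 -0.1  0.6] 12.0
11.0 [0.6 0.  0.1] 11.0
10.0 [0.  0.3 4.9] 10.3
34.5333
```

View pics/scene_place.png

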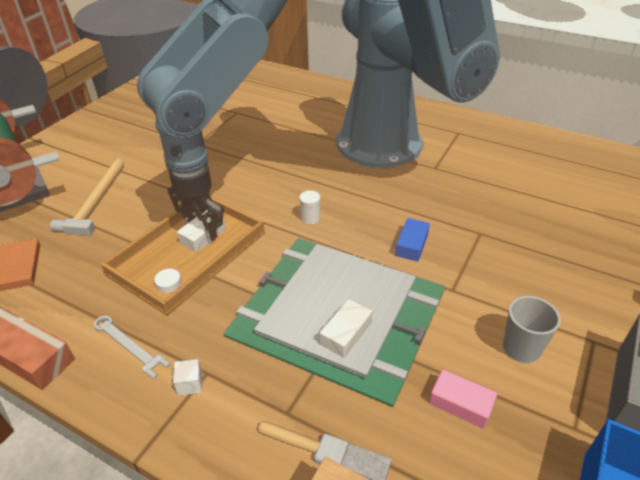

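The blank rests on the tray floor at (195,235), in contact at the expected height. The polished one is still on the plate at (346,328). I'll release and check.

```bash
python3 - <<'E'
from h import *
set_gripper(70); wait(.2)
p=read_state()['eef_pos']; line_to(p+[0,0,150],80); reach([300,-480,230],R(-20)); wait(.3)
shots('end'); d=dict(np.load('top_end.npz')); p=d['pixels']
cv2.imwrite('pics/m5.png',cv2.resize(p[120:285,200:510,::-1],None,fx=2.5,fy=2.5)); edges('end'); print(read_state()['t'])
w=p.min(2)>205
n,l,st,c=cv2.connectedComponentsWithStats(w.astype('uint8'))
for i in range(1,n):
    if st[i,4]>300 and 120<c[i,1]<280: print(c[i],info(d,rect(l==i),43 if c[i,0]>390 else 65),st[i,4])
E
```

```text
end edges [233.4 331.1] shift mm [-0.1 -0. ]
38.9583
[260.5091104  169.63987138] (array([621. , 213.3]), array([47.5, 86.3]), 84.0) 933
[433.20172911 157.60806916] (array([ 653. , -146.6]), array([42.1, 43. ]), 89.3) 347
[448.51186441 221.82033898] (array([ 517.8, -177. ]), array([46.3, 85.9]), 83.1) 885
```

View pics/m5.png

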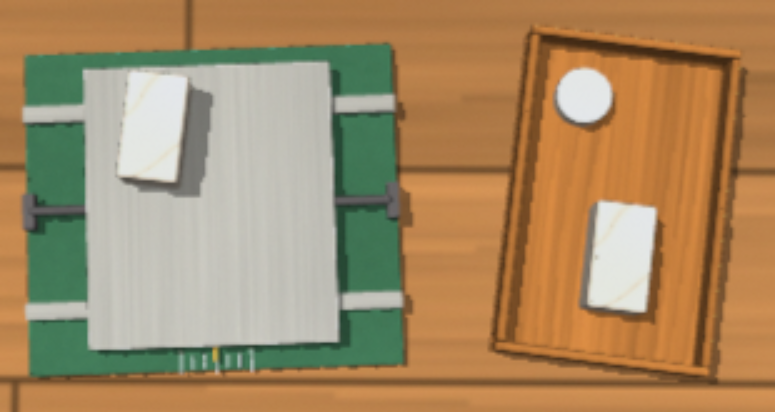

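The blank lies flat in the tray at crop (620,256), the disc is untouched, and the polished blank is still on the plate.

```bash
python3 -c "
from station import *
print(hand_in())"
```

```text
the job is handed in; nothing more can be done
None
```

The job is handed in at about 39 s: I pushed both blanks (48 mm far, about 54 mm near), and the near one dragged more (plate shift 8–9 mm, roughly 0.6–1 N, just under the 10 mm stated for a rough blank, against under 2 mm and about 0.1 N for the far one), so it was set down flat in the tray while the far one stayed on the plate, never lifted.

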